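# Making up two teller-window cash trays

## Robot

A 6-joint arm with a two-finger parallel gripper is mounted at the origin on the work surface. World frame = base frame: x ahead of the robot, y to its left, z up, the work surface at z = 0. Lengths are in m, angles in degrees, forces in N, time in s.
With the tool pointing down it reaches from about 0.3 to 0.75 m from the base axis. Payload 8.5 kg.
Tool frame: the origin (TCP) lies at the very end of the fingers, on their centre line; the grasp point (between the pads) lies 19 mm behind it; z points along the fingers, y is the line along which they close (so a half turn about z gives the same grasp; the last joint's range is limited). The gripper opens to 85 mm and grips with 20 to 120 N. Pads are 22 mm wide; open, the fingers measure 114 mm over their backs; the gripper's body (76 mm by 85 mm) begins 54 mm behind the grasp point. The pads swing forward as they close: fully open they stand 13 mm farther back than shut.
Start: joints at [-85.789, 21.807, 74.336, -0, 83.858, -12.336], TCP at [0.157, -0.527, 0.231] pointing down, gripper open.
Joint ranges: [-178.18, 178.18], [-50.72, 133.34], [12.68, 142.11], [-81.47, 261.47], [9.98, 163.14], [-165.26, 165.26]. Speed limits (degrees/s): [136.94, 136.94, 180, 180, 180, 180].

## Interface

Orientations are given as a 3x3 rotation matrix whose columns are the frame's x, y, z axes.
In Python, from rig import env, imaging gives the robot as it stands. The module is installed in compiled form; this text tells all that it offers.
- The arm moves only by the tool arm_command, never from a script. Its arguments are lists of equal length, an entry for each row: "turn": the turn, a rotation vector about the tool's x, y, z in units of 5 degrees (1.0 is 5 degrees), a list of three; "xyz": the shift along the tool's x, y, z in units of 50 mm (1.0 is 50 mm), a list of three; "claw": the finger opening in mm, from 0 to 85.4. A call has 1 to 12 rows; each row shifts and turns the commanded pose from where the row before left it, along the tool's axes as they then stand; what a row does not reach is not made up. A row lasts 1/10 s, in which the tool goes at most 50 mm and 8.59 degrees, less where a joint would pass 70% of its speed; a pose out of reach is approached as far as the arm can. A call is refused whole if a number of a shift passes 1 or a number of a turn 1, either way. A call with a gripper value outside its range is refused whole. The fingers move at their own pace and stop on an object; "squeeze" is the grip in N (left out, the last holds). Time passes only in rows, so rows that do not move let the fingers close. It gives the time, the measured TCP pose, the force, the opening and the grip force at its end, in the units of the state.
- env.observe(): the state, without advancing time (a new reading comes with each control period).
- imaging.get_image(name): name is "scene" or "side" or "wrist"; returns (picture, depth): 384x512x3 uint8, blue, green, red; 384x512 float32, m along the optical axis (not along the pixel's ray), 0 where there is no reading.
- imaging.camera_info(name): a dict with "camera_matrix" (3x3 intrinsics, pixels), "rvec" (rotation vector, rad) and "tvec" (3), from world to camera coordinates, as OpenCV has them. Camera axes: x right, y down, z forward; pixel columns grow to the right and rows downward; lengths in m; the calibration is good to about 2 mm. A picture is of the moment at which its call begins: read the wrist's pose just before it. camera_info takes no time and is no camera call; for the wrist camera it gives the pose at the moment of the call.
- env.close_job(): hands the job in; it is judged then, once.
The state is a dict: "time_s": time; "q": joint angles; "qvel": joint speeds; "joint_efforts": joint torques, N m; "position": TCP position; "tool_rot": TCP orientation; "ft_force": force on the tool from outside, world axes, zero at the start; "wrist_torque": the same for the moment, N m; "grip_width": finger opening in m; "gripper_force": force on a finger pad.
Only numpy, scipy, OpenCV 4.12 (cv2) and the standard library are available. Lean on these libraries where they do the work, as an engineer would, in place of code of your own. Each camera call takes 0.05 s, during which the arm holds its last target. There are 200 camera calls.

## Task

Make up the two windows' cash trays. In the blue tray put the red note block in the middle of the right half and the yellow case of brass coins to its left, in the middle of the left half; in the white tray put the green note block in the middle of the right half, the grey case of silver coins to its left, in the middle of the left half, and the orange case of copper coins squarely on top of the grey one. Left and right are as seen from the robot; lay everything flat with its long side running straight from the front of the tray to the back, and do not push or knock over the date stamp, the sponge cup or the clip jar.

Things in the scene. Friction and masses are not known exactly. Their poses are not given: they have to be found in the camera images.
- red_notes_c (a point): red note block: 500 banknotes shrink-wrapped into one rigid oblong, 120 mm long (its x) by 62 wide (its y) by 50 high, about 330 g, printed top with a white paper band across the middle; lies flat on the counter at the start. This point is its centre, 25 mm above its underside; z up
- green_notes_c (a point): green note block: 500 banknotes shrink-wrapped into one rigid oblong, 120 mm long (its x) by 62 wide (its y) by 50 high, about 330 g, printed top with a white paper band across the middle; lies flat on the counter at the start. This point is its centre, 25 mm above its underside; z up
- yellow_coins_c (a point): yellow open plastic case with brass coins on edge in two rows: a rigid oblong, 110 mm long (its x) by 58 wide (its y) by 28 high, about 300 g; its flat rim stands above the coins, so cases stack flat (no interlock). Stands on the counter at the start. This point is its centre, 14 mm above its underside; z up
- grey_coins_c (a point): grey open plastic case with silver coins on edge in two rows: a rigid oblong, 110 mm long (its x) by 58 wide (its y) by 28 high, about 300 g; its flat rim stands above the coins, so cases stack flat (no interlock). Stands on the counter at the start. This point is its centre, 14 mm above its underside; z up
- orange_coins_c (a point): orange open plastic case with copper coins on edge in two rows: a rigid oblong, 110 mm long (its x) by 58 wide (its y) by 28 high, about 300 g; its flat rim stands above the coins, so cases stack flat (no interlock). Stands on the counter at the start. This point is its centre, 14 mm above its underside; z up
- blue_tray: blue cash tray, fixed, 256 mm wide (y) by 164 deep (x), floor 4 thick, rim 4 thick and 14 high. A rib (4 wide, top 8 high) parts it into a left and a right half, whose middles lie 62 mm to the left (+y) and right (-y) of the origin. A steel tag holder marks its front edge, towards the robot. Origin: centre of its underside, on the counter; x to the back (away from the robot), y to the left, z up
- white_tray: white cash tray, fixed, 256 mm wide (y) by 164 deep (x), floor 4 thick, rim 4 thick and 14 high. A rib (4 wide, top 8 high) parts it into a left and a right half, whose middles lie 62 mm to the left (+y) and right (-y) of the origin. A steel tag holder marks its front edge, towards the robot. Origin: centre of its underside, on the counter; x to the back (away from the robot), y to the left, z up
- date_stamp: bystander, loose: date stamp standing upright, black foot 42 x 30 mm, steel frame, dark wooden knob, 78 mm high in all. Origin: centre of its underside
- sponge_cup: bystander, loose: round white cup with a yellow moistening sponge, 64 mm across, 26 high. Origin: centre of its underside
- clip_jar: bystander, loose: round amber glass jar with a red lid, 62 mm across, 58 high. Origin: centre of its underside
Things that resemble listed ones, but are neither listed nor needed, are in the scene too. What is shaped like the part that bears red_notes_c but purple is not meant.

How it is judged:
By the outcome, as a careful person would: the job done as asked, in the order asked, and still so for the second after the job is handed in, with the robot touching nothing.
It also fails if it takes over 128 s, if anything falls off the work surface, if the arm or the gripper's body presses on something with over 40 N, if the wrist force passes 120 N, or if a joint passes its speed limit or range.

## Working session

There is one attempt and no reset: what is moved stays moved. The work goes in short steps, Python scripts to look and compute and a tool call to move; the robot and the scene stay as the last step left them, time stands still between calls to the robot, and variables do not carry over. Pictures are saved under pics/ and viewed, at most 14 in all, crops included, and the job is handed in when it is done.

Besides the shell and the picture viewer there is one more tool, called after "Call:" in YAML: its name, and indented under it one key for each argument. arm_command: Moves the arm, as the interface text tells. Its arguments: {"type":"object","properties":{"turn":{"type":"array"},"xyz":{"type":"array"},"claw":{"type":"array"},"squeeze":{"type":"number"}},"required":["turn","xyz","claw"]}

```bash
mkdir -p pics
python3 - <<'E'
from rig import env, imaging
import cv2, numpy as np
ims=[]
for n in ("scene","side"):
    p,d=imaging.get_image(n); cv2.imwrite(f"pics/{n}0.png",p); np.save(f"{n}0.npy",d)
    i=imaging.camera_info(n); R=cv2.Rodrigues(np.array(i["rvec"]))[0]; print(n,np.round(i["camera_matrix"],1).tolist(),(-R.T@np.array(i["tvec"]).ravel()).round(3),R.round(2).tolist(),(d>0).mean())
s=env.observe(); print({k:np.round(v,3).tolist() for k,v in s.items()})
E
```

```text
scene [[485.9, 0.0, 252.7], [0.0, 485.9, 181.3], [0.0, 0.0, 1.0]] [1.25  0.765 1.018] [[-0.67, 0.74, -0.02], [0.5, 0.43, -0.75], [-0.54, -0.51, -0.66]] 0.9953206380208334
side [[469.3, 0.0, 258.8], [0.0, 469.3, 187.2], [0.0, 0.0, 1.0]] [0.359 0.923 0.872] [[-1.0, -0.06, -0.02], [-0.03, 0.67, -0.74], [0.06, -0.74, -0.67]] 0.9961090087890625
{'time_s': 0.1, 'q': [-85.79, 21.838, 74.381, -0.0, 83.857, -12.335], 'qvel': [-0.1, -0.169, -0.222, 0.087, -0.016, 0.027], 'joint_efforts': [0.005, -44.922, -23.165, -0.0, 0.004, -0.0], 'position': [0.157, -0.527, 0.231], 'tool_rot': [[0.959, 0.285, -0.0], [0.285, -0.959, 0.001], [0.0, -0.001, -1.0]], 'ft_force': [0.747, 0.168, -0.062], 'wrist_torque': [-0.022, 0.023, -0.054], 'gripper_force': 0.0, 'grip_width': 0.086}
```

View pics/scene0.png

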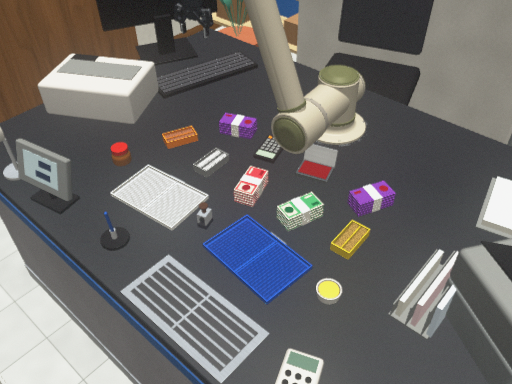

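View pics/side0.png

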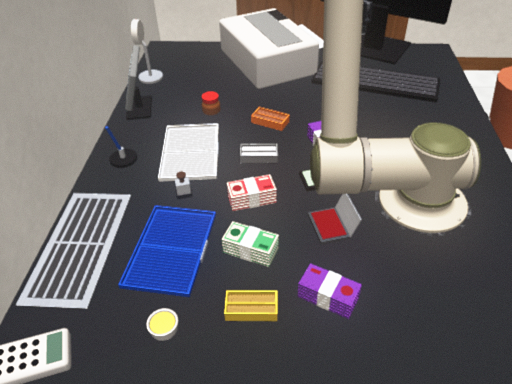

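The scene shows, in scene-picture pixels, the red notes (252,185), green notes (300,210), yellow case (350,238), grey case (211,161), orange case (180,137), blue tray (257,256), white tray (160,195), stamp (205,215), sponge cup (329,291) and jar (120,152). The lookalikes are the purple notes, a grey grille tray and a red pad.

```bash
cat > h.py <<'E'
from rig import env, imaging
import cv2, numpy as np
def cam(n):
    i=imaging.camera_info(n); return np.array(i["camera_matrix"]),cv2.Rodrigues(np.array(i["rvec"]))[0],np.array(i["tvec"]).ravel()
def cloud(d,c):
    K,R,t=c; v,u=np.indices(d.shape)
    P=np.stack([(u-K[0,2])/K[0,0]*d,(v-K[1,2])/K[1,1]*d,d],-1)
    return (P-t)@R
def ray(c,uv,z):
    K,R,t=c; uv=np.atleast_2d(uv).astype(float); o=-R.T@t
    dr=np.c_[(uv-K[:2,2])/[K[0,0],K[1,1]],np.ones(len(uv))]@R
    return o+dr*((z-o[2])/dr[:,2])[:,None]
def rect(xy):
    (cx,cy),(w,h),a=cv2.minAreaRect(xy.astype(np.float32))
    if w<h: w,h,a=h,w,a+90
    return round(cx,4),round(cy,4),round((a+90)%180-90,1),round(w,4),round(h,4)  # a: long-axis angle from +x
E
python3 - <<'E'
from h import *
seeds={"scene":dict(red=(252,185),green=(300,210),yellow=(350,238),grey=(211,161),orange=(180,137),blue=(257,256),white=(160,195),stamp=(205,215),cup=(329,291),jar=(120,152),purA=(238,124),purB=(372,196),pad=(316,165),calc=(268,148)),
"side":dict(red=(252,191),green=(250,243),yellow=(251,305),grey=(259,153),orange=(270,118),blue=(170,248),white=(190,150),stamp=(183,184),cup=(162,323),jar=(210,100),purB=(330,289),pad=(330,222))}
for n in seeds:
    p=cv2.imread(f"pics/{n}0.png"); d=np.load(f"{n}0.npy"); c=cam(n); X=cloud(d,c)
    m=((X[...,2]>0.007)&(X[...,2]<.2)&(d>0)).astype(np.uint8)
    k,lab=cv2.connectedComponents(m,connectivity=4)
    for s,(u,v) in seeds[n].items():
        w=lab[v-6:v+7,u-6:u+7]; w=w[w>0]
        if not len(w): print(n,s,"none"); continue
        q=X[lab==np.bincount(w).argmax()]; z=np.percentile(q[:,2],97)
        top=q[q[:,2]>z-.008] if s not in("blue","white","pad") else q
        print(n,s,len(q),"ztop %.3f"%z,rect(top[:,:2]))
E
```

```text
scene red 875 ztop 0.053 (0.4556, 0.0116, 18.6, 0.1258, 0.0657)
scene green 1101 ztop 0.053 (0.4446, 0.191, -19.5, 0.1208, 0.0663)
scene yellow 818 ztop 0.029 (0.4302, 0.353, 3.0, 0.1156, 0.0588)
scene grey 552 ztop 0.029 (0.4487, -0.1709, 4.2, 0.1135, 0.0628)
scene orange 475 ztop 0.030 (0.4219, -0.353, -22.1, 0.1111, 0.0691)
scene blue 2 ztop 0.009 (0.654, 0.1943, -20.7, 0.0029, 0.0)
scene white 11 ztop 0.011 (0.6371, -0.1861, 4.6, 0.0248, 0.0067)
scene stamp 707 ztop 0.075 (0.6405, 0.0016, 27.2, 0.025, 0.0232)
scene cup 508 ztop 0.027 (0.6086, 0.4085, 36.0, 0.0633, 0.0612)
scene jar 373 ztop 0.060 (0.6243, -0.4165, 62.6, 0.0586, 0.0523)
scene purA 706 ztop 0.053 (0.2529, -0.235, -66.5, 0.1227, 0.0698)
scene purB 1056 ztop 0.052 (0.2664, 0.3138, -25.2, 0.1242, 0.0667)
scene pad 5887 ztop 0.196 (0.1136, -0.0075, 10.5, 0.4058, 0.281)
scene calc 5887 ztop 0.196 (0.1301, 0.0075, -1.1, 0.3343, 0.12)
side red 1270 ztop 0.053 (0.4541, 0.0147, 18.3, 0.1199, 0.0661)
side green 1646 ztop 0.053 (0.444, 0.1926, -19.0, 0.1204, 0.0671)
side yellow 1483 ztop 0.029 (0.4299, 0.3555, 2.2, 0.1089, 0.0612)
side grey 651 ztop 0.029 (0.4466, -0.169, 1.4, 0.1112, 0.0669)
side orange 538 ztop 0.030 (0.4216, -0.3513, -23.0, 0.1114, 0.0657)
side blue 10 ztop 0.010 (0.6249, 0.1968, -1.3, 0.0153, 0.0035)
side white 8 ztop 0.013 (0.6293, -0.1838, 61.3, 0.0141, 0.0111)
side stamp 770 ztop 0.075 (0.6402, 0.0037, -57.5, 0.0254, 0.0236)
side cup 749 ztop 0.027 (0.6083, 0.4099, -61.2, 0.0633, 0.0615)
side jar 351 ztop 0.061 (0.6227, -0.4139, -81.9, 0.0611, 0.0497)
side purB 2040 ztop 0.052 (0.2641, 0.3168, -26.0, 0.1201, 0.0654)
side pad 12385 ztop 0.196 (0.1197, -0.0911, -79.7, 0.4524, 0.4218)
```

Run:
```python
from h import *
for n in ("scene","side"):
    p=cv2.imread(f"pics/{n}0.png"); d=np.load(f"{n}0.npy"); X=cloud(d,cam(n)); h=cv2.cvtColor(p,cv2.COLOR_BGR2HSV)
    box=lambda cy:(abs(X[...,0]-.64)<.15)&(abs(X[...,1]-cy)<.17)&(X[...,2]<.025)&(X[...,2]>-.01)
    for s,m in (("blue",(h[...,0]>105)&(h[...,0]<130)&(h[...,1]>150)&(h[...,2]>80)&box(.19)),("white",(h[...,2]>90)&(h[...,1]<60)&box(-.19))):
        m=cv2.morphologyEx(m.astype(np.uint8),cv2.MORPH_CLOSE,np.ones((3,3)))
        k,l,st,_=cv2.connectedComponentsWithStats(m); b=l==1+st[1:,4].argmax()
        q=X[b]; print(n,s,b.sum(),rect(q[:,:2]),np.percentile(q[:,2],[5,50,95]).round(4))
c=imaging.camera_info("wrist"); K,R,t=cam("wrist"); s=env.observe(); T=s["tool_rot"]; print(K.round(1).tolist(),"cam in tool",(T.T@(-R.T@t-s["position"])).round(4),(T.T@R.T).round(3).tolist())
```

```text
scene blue 4774 (0.8419, 0.4583, 52.2, 0.9842, 0.269) [0.0002 0.004  0.0126]
scene white 3722 (0.8518, 0.2404, 65.0, 1.2869, 0.2782) [-0.001   0.0041  0.0128]
side blue 5903 (0.5742, 0.4918, -77.7, 0.9338, 0.237) [0.0015 0.0047 0.0135]
side white 3188 (0.5689, 0.2967, -79.7, 1.3073, 0.188) [0.0005 0.0048 0.0138]
[[284.5, 0.0, 255.5], [0.0, 284.5, 190.1], [0.0, 0.0, 1.0]] cam in tool [ 0.0764 -0.0002 -0.1419] [[-0.001, -0.953, -0.302], [1.0, -0.001, -0.001], [0.001, -0.302, 0.953]]
```

```bash
cat >> h.py <<'E'
def go(x,y,z=None,yaw=None):
    s=env.observe(); T=np.array(s["tool_rot"]); p=np.array(s["position"]); yw=np.degrees(np.arctan2(T[1,0],T[0,0]))
    dl=T.T@(np.array([x,y,p[2] if z is None else z])-p)
    print("t %.1f pos"%s["time_s"],p.round(4),"yaw %.2f"%yw,"tilt",T[:2,2].round(4),"shift units now",(dl/.05).round(3))
    if yaw is not None:
        r=np.radians(yaw); Tn=np.array([[np.cos(r),np.sin(r),0],[np.sin(r),-np.cos(r),0],[0,0,-1]])
        print("turn z units",round(-(yaw-yw)/5,3),"shift units after turn",(Tn.T@(T@dl)/.05).round(3))
E
python3 - <<'E'
from h import *
for n in ("scene","side"):
    p=cv2.imread(f"pics/{n}0.png"); d=np.load(f"{n}0.npy"); X=cloud(d,cam(n)); h=cv2.cvtColor(p,cv2.COLOR_BGR2HSV)
    box=lambda cy:(d>0)&(abs(X[...,0]-.64)<.15)&(abs(X[...,1]-cy)<.17)&(X[...,2]<.025)&(X[...,2]>-.01)
    for s,B,m in (("blue",box(.19),(h[...,0]>105)&(h[...,0]<130)&(h[...,1]>150)&(h[...,2]>80)),("white",box(-.19),(h[...,2]>90)&(h[...,1]<60))):
        m=cv2.morphologyEx((m&B).astype(np.uint8),cv2.MORPH_CLOSE,np.ones((3,3)))*B.astype(np.uint8)
        k,l,st,_=cv2.connectedComponentsWithStats(m); b=l==1+st[1:,4].argmax()
        q=X[b]; print(n,s,b.sum(),rect(q[:,:2]),np.percentile(q[:,2],[5,50,95]).round(4))
go(.455,.013,.231)
E
```

```text
scene blue 4760 (0.6329, 0.1943, 84.5, 0.2601, 0.1766) [0.0002 0.004  0.0124]
scene white 3708 (0.657, -0.1864, -86.9, 0.3008, 0.2103) [-0.001   0.0041  0.0126]
side blue 5878 (0.6397, 0.1885, 84.2, 0.2759, 0.1733) [0.0015 0.0046 0.0133]
side white 3174 (0.6582, -0.1903, -83.2, 0.3119, 0.175) [0.0005 0.0048 0.0135]
t 0.1 pos [ 0.1566 -0.527   0.2308] yaw 16.55 tilt [-0.0001  0.0013] shift units now [ 8.796 -8.653  0.009]
```

Call:
arm_command:
  turn:
    - [0, 0, 0]
    - [0, 0, 0]
    - [0, 0, 0]
    - [0, 0, 0]
    - [0, 0, 0]
    - [0, 0, 0]
    - [0, 0, 0]
    - [0, 0, 0]
    - [0, 0, 0]
    - [0, 0, 0]
    - [0, 0, 0]
    - [0, 0, 0]
  xyz:
    - [0.7, -0.69, 0]
    - [0.7, -0.69, 0]
    - [0.7, -0.69, 0]
    - [0.7, -0.69, 0]
    - [0.7, -0.69, 0]
    - [0.7, -0.69, 0]
    - [0.7, -0.69, 0]
    - [0.7, -0.69, 0]
    - [0.7, -0.69, 0]
    - [0.7, -0.69, 0]
    - [0.7, -0.69, 0]
    - [0.7, -0.69, 0]
  claw: [85, 85, 85, 85, 85, 85, 85, 85, 85, 85, 85, 85]
  squeeze: 60

```text
time_s: 1.3
position: [0.4418, -0.0086, 0.2313]
tool_rot: [[0.959, 0.285, -0.0], [0.285, -0.959, -0.0], [-0.0, 0.0, -1.0]]
ft_force: [0.9, -1.0, 0.4]
grip_width: 0.0849
gripper_force: 0.0
```

Run:
```python
from h import *
p,d=imaging.get_image("wrist"); p,d=imaging.get_image("wrist"); np.save("w1.npy",d); c=cam("wrist"); np.save("w1c.npy",np.r_[c[0].ravel(),c[1].ravel(),c[2]])
cv2.imwrite("pics/w1.png",p); go(.455,.013,.231,18.5)
X=cloud(d,c); h=cv2.cvtColor(p,cv2.COLOR_BGR2HSV)
q=X[(d>0)&(X[...,2]>.042)&(X[...,2]<.058)&(abs(X[...,0]-.455)<.09)&(abs(X[...,1]-.013)<.09)]
print("red",rect(q[:,:2]),np.median(q[:,2]))
```

```text
t 1.4 pos [ 0.4425 -0.0062  0.231 ] yaw 16.96 tilt [-0.0001  0.0012] shift units now [ 0.35  -0.294  0.   ]
turn z units -0.309 shift units after turn [ 0.358 -0.284 -0.   ]
red (0.4501, 0.0093, 18.1, 0.1196, 0.0619) 0.04947193629183002
```

View pics/w1.png

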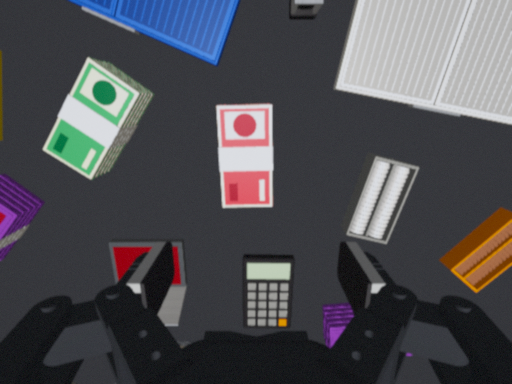

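Wrist view: red notes at (245,155), green (98,118), grey (381,200), orange (490,250); the blue tray's front edge is at top left and the white tray's at top right, with the stamp at (306,8). Red is confirmed at about (0.451, 0.010), yaw 18, so I grasp it next.

Call:
arm_command:
  turn:
    - [0, 0, -0.2]
    - [0, 0, 0]
    - [0, 0, 0]
    - [0, 0, 0]
    - [0, 0, 0]
    - [0, 0, 0]
    - [0, 0, 0]
    - [0, 0, 0]
    - [0, 0, 0]
    - [0, 0, 0]
    - [0, 0, 0]
    - [0, 0, 0]
  xyz:
    - [0, 0, 0]
    - [0.27, -0.25, 0]
    - [0, 0, 0.7]
    - [0, 0, 0.8]
    - [0, 0, 0.8]
    - [0, 0, 0.8]
    - [0, 0, 0.7]
    - [0, 0, 0.4]
    - [0, 0, 0.18]
    - [0, 0, 0]
    - [0, 0, 0]
    - [0, 0, 0]
  claw: [85, 85, 85, 85, 85, 85, 85, 85, 85, 85, 85, 50]

```text
time_s: 2.6
position: [0.4509, 0.005, 0.0134]
tool_rot: [[0.954, 0.301, 0.002], [0.301, -0.954, -0.0], [0.002, 0.001, -1.0]]
ft_force: [-1.2, 0.4, 0.2]
grip_width: 0.0729
gripper_force: 0.0
```

Call:
arm_command:
  turn:
    - [0, 0, 0]
    - [0, 0, 0]
    - [0, 0, 0]
    - [0, 0, 0]
    - [0, 0, 0]
    - [0, 0, 0]
    - [0, 0, 0]
    - [0, 0, 0]
    - [0, 0, 0]
  xyz:
    - [0, 0, 0]
    - [0, 0, 0]
    - [0, 0, 0]
    - [0, 0, 0]
    - [0, 0, 0]
    - [0, 0, 0]
    - [0, 0, 0]
    - [0, 0, 0]
    - [0, 0, 0]
  claw: [50, 50, 50, 50, 50, 50, 50, 50, 50]

```text
time_s: 3.5
position: [0.4506, 0.0054, 0.0135]
tool_rot: [[0.953, 0.302, 0.001], [0.302, -0.953, -0.0], [0.001, 0.0, -1.0]]
ft_force: [-3.0, 1.1, 10.2]
grip_width: 0.0615
gripper_force: 64.7
```

Call:
arm_command:
  turn:
    - [0, 0, 0]
    - [0, 0, 0.94]
    - [0, 0, 0.94]
    - [0, 0, 0.94]
    - [0, 0, 0.94]
    - [0, 0, 0.94]
    - [0, 0, 0]
    - [0, 0, 0]
    - [0, 0, 0]
    - [0, 0, 0]
    - [0, 0, 0]
    - [0, 0, 0]
  xyz:
    - [0, 0, -0.3]
    - [0, 0, -0.6]
    - [0, 0, -0.7]
    - [0, 0, -0.7]
    - [0, 0, -0.7]
    - [0, 0, -0.5]
    - [0.4, -0.5, 0]
    - [0.45, -0.55, 0]
    - [0.45, -0.6, 0]
    - [0.45, -0.55, 0]
    - [0.4, -0.5, 0]
    - [0, 0, 0]
  claw: [50, 50, 50, 50, 50, 50, 50, 50, 50, 50, 50, 50]

```text
time_s: 4.7
position: [0.5727, 0.1308, 0.1866]
tool_rot: [[0.995, -0.101, 0.0], [-0.101, -0.995, 0.001], [0.0, -0.001, -1.0]]
ft_force: [-0.3, -0.1, -4.0]
grip_width: 0.0614
gripper_force: 68.0
```

Run:
```python
from h import *
p,d=imaging.get_image("wrist"); c=cam("wrist"); p,d=imaging.get_image("wrist"); c=cam("wrist")
cv2.imwrite("pics/w2.png",p); go(.63,.129,.19,-5.6)
X=cloud(d,c); h=cv2.cvtColor(p,cv2.COLOR_BGR2HSV)
B=(d>0)&(abs(X[...,0]-.64)<.13)&(abs(X[...,2])<.03)
m=B&(X[...,1]>.02)&(h[...,0]>105)&(h[...,0]<130)&(h[...,1]>150)&(h[...,2]>60)
q=X[m]; print("blue",rect(q[:,:2]),np.percentile(q[:,2],[5,50,98]).round(4), q[:,:2].min(0),q[:,:2].max(0))
# red in hand
m=(d>0)&((h[...,0]<8)|(h[...,0]>172))&(h[...,1]>120)&(h[...,2]>80)&(X[...,2]>.1); print("red in hand",m.sum()); q=X[m]
if len(q): print(rect(q[:,:2]),np.percentile(q[:,2],[5,50,95]).round(4))
```

```text
t 4.8 pos [0.5709 0.1287 0.1868] yaw -5.89 tilt [-0.0015 -0.0004] shift units now [ 1.175 -0.127 -0.067]
turn z units -0.057 shift units after turn [ 1.176 -0.121 -0.065]
blue (0.6337, 0.1974, 84.2, 0.2687, 0.1722) [0.0025 0.004  0.0139] [0.5517227  0.05609549] [0.73169564 0.33862263]
red in hand 10906
(0.5863, 0.1252, -6.0, 0.0951, 0.0575) [0.2218 0.2228 0.2239]
```

View pics/w2.png

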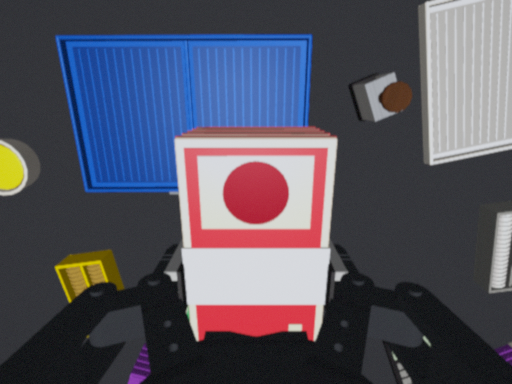

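The wrist view shows the blue tray whole: rim outer corners at TL(58,37), TR(311,35) and BL(84,193), with the rib at column 188. The red block is held square, with its band centred on the fingers.

Run:
```python
from h import *
c=cam("wrist"); p=cv2.imread("pics/w2.png"); h=cv2.cvtColor(p,cv2.COLOR_BGR2HSV)
m=((h[...,0]>105)&(h[...,0]<130)&(h[...,1]>150)&(h[...,2]>60)).astype(np.uint8)
k,l,st,_=cv2.connectedComponentsWithStats(m); b=(l==1+st[1:,4].argmax())
v,u=np.nonzero(b); 
# back edge: topmost px per column ; left edge: leftmost per row ; right edge; front
def fit(pts):
    vx,vy,x,y=cv2.fitLine(pts.astype(np.float32),cv2.DIST_HUBER,0,.01,.01).ravel(); return np.array([x,y,0]),np.array([vx,vy,0])
cols=range(75,300,3); back=np.array([(x,v[u==x].min()) for x in cols]); front=np.array([(x,v[u==x].max()+1) for x in range(95,165,3)])
left=np.array([(u[v==y].min(),y) for y in range(50,180,3)]); right=np.array([(u[v==y].max()+1,y) for y in range(45,118,3)])
for n,e in (("back",back),("front",front),("left",left),("right",right)):
    w=ray(c,e,.014)[:,:2]; o,dv=fit(w); print(n,o[:2].round(4),"ang %.2f"%(np.degrees(np.arctan2(dv[1],dv[0]))%180))
    globals()["L"+n]=(o[:2],dv[:2])
def X(a,b):
    s=np.linalg.solve(np.c_[a[1],-b[1]],b[0]-a[0]); return a[0]+s[0]*a[1]
C=[X(Lback,Lleft),X(Lback,Lright),X(Lfront,Lright),X(Lfront,Lleft)]
print(np.round(C,4),"centre",np.mean(C,0).round(4),[np.linalg.norm(C[i]-C[i-1]).round(4) for i in range(4)])
```

```text
back [0.7106 0.1359] ang 84.05
front [0.5598 0.2781] ang 85.20
left [0.6509 0.3201] ang 174.28
right [0.6527 0.063 ] ang 174.43
[[0.729  0.3122]
 [0.7025 0.0581]
 [0.5426 0.0737]
 [0.5641 0.3288]] centre [0.6345 0.1932] [np.float64(0.1658), np.float64(0.2555), np.float64(0.1606), np.float64(0.2559)]
```

Run:
```python
from h import *
c=cam("wrist"); s=env.observe(); T=np.array(s["tool_rot"])
# top-face corners far edge and band edges, in tool frame (top z 0.223)
w=ray(c,[(178,138),(335,138),(256,246),(256,304)],.223); print(((w-s["position"])@T).round(4))
go(.628,.1313,.19,-5.6)
```

```text
[[ 0.0631 -0.0285 -0.0364]
 [ 0.063   0.0293 -0.0363]
 [ 0.0186  0.0002 -0.0363]
 [-0.0104  0.0002 -0.0362]]
t 4.8 pos [0.5709 0.1287 0.1868] yaw -5.89 tilt [-0.0015 -0.0004] shift units now [ 1.131 -0.168 -0.067]
turn z units -0.057 shift units after turn [ 1.132 -0.163 -0.065]
```

Call:
arm_command:
  turn:
    - [0, 0, -0.05]
    - [0, 0, 0]
    - [0, 0, 0]
    - [0, 0, 0]
    - [0, 0, 0]
    - [0, 0, 0]
    - [0, 0, 0]
    - [0, 0, 0]
    - [0, 0, 0]
    - [0, 0, 0]
    - [0, 0, 0]
    - [0, 0, 0]
  xyz:
    - [0.3, -0.05, 0]
    - [0.4, -0.06, 0]
    - [0.36, -0.05, 0]
    - [0, 0, 0.4]
    - [0, 0, 0.7]
    - [0, 0, 0.8]
    - [0, 0, 0.7]
    - [0, 0, 0.4]
    - [0, 0, 0.2]
    - [0, 0, 0.05]
    - [0, 0, 0]
    - [0, 0, 0]
  claw: [50, 50, 50, 50, 50, 50, 50, 50, 50, 50, 50, 50]

```text
time_s: 6.0
position: [0.6256, 0.1309, 0.0263]
tool_rot: [[0.995, -0.1, 0.002], [-0.1, -0.995, 0.0], [0.002, -0.0, -1.0]]
ft_force: [0.3, -0.2, -3.9]
grip_width: 0.0611
gripper_force: 67.9
```

Run:
```python
from h import *
go(.628-.0035,.1313+.0004,.018,-5.6); print(env.observe()["ft_force"])
```

```text
t 6.0 pos [0.6256 0.1309 0.0263] yaw -5.71 tilt [0.0024 0.    ] shift units now [-0.023 -0.014  0.166]
turn z units -0.022 shift units after turn [-0.023 -0.014  0.166]
[ 0.27018635 -0.24500713 -3.8895454 ]
```

Call:
arm_command:
  turn:
    - [0, 0, 0]
    - [0, 0, 0]
    - [0, 0, 0]
    - [0, 0, 0]
    - [0, 0, 0]
    - [0, 0, 0]
    - [0, 0, 0]
    - [0, 0, 0]
    - [0, 0, 0]
    - [0, 0, 0]
    - [0, 0, 0]
    - [0, 0, 0]
  xyz:
    - [-0.02, -0.01, 0.08]
    - [0, 0, 0.07]
    - [0, 0, 0.01]
    - [0, 0, 0]
    - [0, 0, 0]
    - [0, 0, 0]
    - [0, 0, 0]
    - [0, 0, 0]
    - [0, 0, -0.4]
    - [0, 0, -0.7]
    - [0, 0, -0.8]
    - [0, 0, -0.8]
  claw: [50, 50, 50, 50, 74, 74, 74, 74, 74, 74, 74, 74]

```text
time_s: 7.2
position: [0.6237, 0.1315, 0.1532]
tool_rot: [[0.995, -0.099, -0.001], [-0.099, -0.995, -0.0], [-0.001, 0.0, -1.0]]
ft_force: [1.1, 0.4, 0.5]
grip_width: 0.074
gripper_force: 0.0
```

Run:
```python
from h import *
go(.43,.354,.2,2.5)
```

```text
t 7.2 pos [0.6237 0.1315 0.1532] yaw -5.71 tilt [-0.0005 -0.    ] shift units now [-4.298 -4.042 -0.935]
turn z units -1.641 shift units after turn [-3.677 -4.614 -0.937]
```

Call:
arm_command:
  turn:
    - [0, 0, -0.8]
    - [0, 0, -0.84]
    - [0, 0, 0]
    - [0, 0, 0]
    - [0, 0, 0]
    - [0, 0, 0]
    - [0, 0, 0]
    - [0, 0, 0]
    - [0, 0, 0]
    - [0, 0, 0]
    - [0, 0, 0]
    - [0, 0, 0]
  xyz:
    - [0, 0, -0.5]
    - [0, 0, -0.43]
    - [-0.46, -0.58, 0]
    - [-0.46, -0.58, 0]
    - [-0.46, -0.58, 0]
    - [-0.46, -0.58, 0]
    - [-0.46, -0.58, 0]
    - [-0.46, -0.58, 0]
    - [-0.46, -0.58, 0]
    - [-0.46, -0.55, 0]
    - [0, 0, 0]
    - [0, 0, 0]
  claw: [85, 85, 85, 85, 85, 85, 85, 85, 85, 85, 85, 85]

```text
time_s: 8.4
position: [0.4299, 0.3541, 0.1984]
tool_rot: [[0.999, 0.045, 0.0], [0.045, -0.999, -0.0], [0.0, 0.0, -1.0]]
ft_force: [0.6, -0.3, 0.5]
grip_width: 0.085
gripper_force: 0.0
```

```bash
cat >> h.py <<'E'
def look(cx,cy,z0,z1,name=None,r=.09):
    p,d=imaging.get_image("wrist"); c=cam("wrist"); X=cloud(d,c)
    m=((d>0)&(X[...,2]>z0)&(X[...,2]<z1)&(abs(X[...,0]-cx)<r)&(abs(X[...,1]-cy)<r)).astype(np.uint8)
    k,l,st,_=cv2.connectedComponentsWithStats(m); b=l==1+st[1:,4].argmax(); q=X[b]
    R=rect(q[:,:2]); print("found",R,"z %.4f"%np.median(q[:,2]),"npx",b.sum())
    if name: cv2.imwrite(name,p)
    return p,d,c,X,R
E
python3 - <<'E'
from h import *
R=look(.43,.354,.022,.034,"pics/w3.png")[-1]
go(R[0],R[1],.004,R[2])
E
```

```text
found (0.4273, 0.3531, 2.1, 0.1102, 0.0581) z 0.0246 npx 3331
t 8.4 pos [0.4305 0.3536 0.1984] yaw 2.50 tilt [ 0.0003 -0.0002] shift units now [-0.065  0.006  3.887]
turn z units 0.08 shift units after turn [-0.064  0.007  3.887]
```

Call:
arm_command:
  turn:
    - [0, 0, 0.08]
    - [0, 0, 0]
    - [0, 0, 0]
    - [0, 0, 0]
    - [0, 0, 0]
    - [0, 0, 0]
    - [0, 0, 0]
    - [0, 0, 0]
    - [0, 0, 0]
    - [0, 0, 0]
    - [0, 0, 0]
    - [0, 0, 0]
  xyz:
    - [-0.02, 0, 0.6]
    - [0, 0, 0.7]
    - [0, 0, 0.8]
    - [0, 0, 0.8]
    - [0, 0, 0.5]
    - [0, 0, 0.3]
    - [0, 0, 0.15]
    - [0, 0, 0.02]
    - [0, 0, 0]
    - [0, 0, 0]
    - [0, 0, 0]
    - [0, 0, 0]
  claw: [85, 85, 85, 85, 85, 85, 85, 85, 85, 46, 46, 46]

```text
time_s: 9.65
position: [0.4295, 0.354, 0.0059]
tool_rot: [[0.999, 0.037, 0.002], [0.037, -0.999, 0.001], [0.002, -0.001, -1.0]]
ft_force: [-0.7, -0.6, 6.5]
grip_width: 0.0569
gripper_force: 65.1
```

Call:
arm_command:
  turn:
    - [0, 0, 0]
    - [0, 0, 0]
    - [0, 0, 0]
    - [0, 0, 0]
    - [0, 0, 0]
    - [0, 0, 0]
  xyz:
    - [0, 0, 0]
    - [0, 0, 0]
    - [0, 0, 0]
    - [0, 0, 0]
    - [0, 0, 0]
    - [0, 0, 0]
  claw: [46, 46, 46, 46, 46, 46]

```text
time_s: 10.25
position: [0.4295, 0.354, 0.0059]
tool_rot: [[0.999, 0.037, 0.002], [0.037, -0.999, 0.001], [0.002, -0.001, -1.0]]
ft_force: [-1.0, -1.0, 6.8]
grip_width: 0.0563
gripper_force: 65.1
```

Call:
arm_command:
  turn:
    - [0, 0, 0]
    - [0, 0, 0.4]
    - [0, 0, 0.4]
    - [0, 0, 0.4]
    - [0, 0, 0.34]
    - [0, 0, 0]
    - [0, 0, 0]
    - [0, 0, 0]
    - [0, 0, 0]
    - [0, 0, 0]
    - [0, 0, 0]
    - [0, 0, 0]
  xyz:
    - [0, 0, -0.3]
    - [0, 0, -0.7]
    - [0, 0, -0.9]
    - [0, 0, -0.9]
    - [0, 0, -0.9]
    - [0.4, 0.2, 0]
    - [0.6, 0.32, 0]
    - [0.7, 0.36, 0]
    - [0.7, 0.36, 0]
    - [0.5, 0.28, 0]
    - [0.29, 0.16, 0]
    - [0, 0, 0]
  claw: [46, 46, 46, 46, 46, 46, 46, 46, 46, 46, 46, 46]

```text
time_s: 11.45
position: [0.5805, 0.2535, 0.1892]
tool_rot: [[0.995, -0.1, -0.001], [-0.1, -0.995, -0.0], [-0.001, 0.0, -1.0]]
ft_force: [0.4, 0.0, -3.7]
grip_width: 0.057
gripper_force: 65.3
```

Run:
```python
from h import *
p,d,c,X,R=look(.628,.131,.045,.062,"pics/w4.png",.1)
go(.64,.2547,.19,-5.6)
s=env.observe(); q=(X-s["position"])@np.array(s["tool_rot"]); h=cv2.cvtColor(p,cv2.COLOR_BGR2HSV)
m=(d>0)&(h[...,0]>18)&(h[...,0]<36)&(h[...,1]>120)&(q[...,2]<0)&(q[...,2]>-.06); w=q[m]; print("yellow in hand",m.sum(),rect(w[:,:2]),np.median(w[:,2]),w.max(0).round(4),w.min(0).round(4))
```

```text
found (0.6263, 0.1329, -5.4, 0.1194, 0.0628) z 0.0536 npx 8637
t 11.5 pos [0.5794 0.2545 0.1894] yaw -5.65 tilt [-0.0013  0.0001] shift units now [ 1.206 -0.123 -0.014]
turn z units -0.009 shift units after turn [ 1.206 -0.122 -0.012]
yellow in hand 21903 (-0.0006, 0.0004, -0.1, 0.1073, 0.0636) -0.01751452668958753 [ 0.0531  0.0322 -0.    ] [-0.0542 -0.0314 -0.0253]
```

View pics/w4.png

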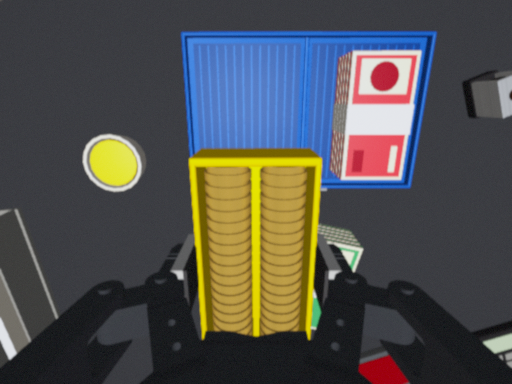

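The yellow case is centred in the hand. Red is placed straight in the right half (top at 385,115), and the tray rim runs from (183,33) to (436,32) and (410,188).

Call:
arm_command:
  turn:
    - [0, 0, 0]
    - [0, 0, 0]
    - [0, 0, 0]
    - [0, 0, 0]
    - [0, 0, 0]
    - [0, 0, 0]
    - [0, 0, 0]
    - [0, 0, 0]
    - [0, 0, 0]
    - [0, 0, 0]
    - [0, 0, 0]
  xyz:
    - [0.4, -0.04, 0]
    - [0.45, -0.04, 0]
    - [0.35, -0.04, 0]
    - [0, 0, 0.4]
    - [0, 0, 0.7]
    - [0, 0, 0.8]
    - [0, 0, 0.7]
    - [0, 0, 0.4]
    - [0, 0, 0.25]
    - [0, 0, 0]
    - [0, 0, 0]
  claw: [46, 46, 46, 46, 46, 46, 46, 46, 46, 46, 46]

```text
time_s: 12.6
position: [0.6401, 0.2555, 0.0286]
tool_rot: [[0.995, -0.097, 0.002], [-0.097, -0.995, 0.0], [0.002, -0.001, -1.0]]
ft_force: [0.8, 1.0, -2.8]
grip_width: 0.0567
gripper_force: 65.2
```

Run:
```python
from h import *
go(.64,.2547,.0105,-5.6); print(env.observe()["ft_force"])
```

```text
t 12.6 pos [0.6401 0.2555 0.0286] yaw -5.56 tilt [0.0017 0.0005] shift units now [-0.001  0.016  0.363]
turn z units 0.007 shift units after turn [-0.001  0.016  0.363]
[ 0.76739799  0.98680975 -2.77332792]
```

Call:
arm_command:
  turn:
    - [0, 0, 0]
    - [0, 0, 0]
    - [0, 0, 0]
    - [0, 0, 0]
    - [0, 0, 0]
    - [0, 0, 0]
    - [0, 0, 0]
    - [0, 0, 0]
    - [0, 0, 0]
    - [0, 0, 0]
    - [0, 0, 0]
    - [0, 0, 0]
  xyz:
    - [0, 0.02, 0.2]
    - [0, 0, 0.1]
    - [0, 0, 0.06]
    - [0, 0, 0]
    - [0, 0, 0]
    - [0, 0, 0]
    - [0, 0, 0]
    - [0, 0, 0]
    - [0, 0, -0.4]
    - [0, 0, -0.8]
    - [0, 0, -0.9]
    - [0, 0, -0.9]
  claw: [46, 46, 46, 46, 70, 70, 70, 70, 70, 70, 70, 70]

```text
time_s: 13.8
position: [0.6396, 0.2537, 0.1609]
tool_rot: [[0.995, -0.098, -0.0], [-0.098, -0.995, -0.0], [-0.0, 0.0, -1.0]]
ft_force: [-0.1, -0.0, 0.1]
grip_width: 0.0696
gripper_force: 0.0
```

Run:
```python
from h import *
go(.444,.192,.22,-19.3)
```

```text
t 13.8 pos [0.6396 0.2537 0.1609] yaw -5.60 tilt [-0.0004 -0.    ] shift units now [-3.773  1.61  -1.18 ]
turn z units 2.739 shift units after turn [-3.284  2.458 -1.182]
```

Call:
arm_command:
  turn:
    - [0, 0, 0.9]
    - [0, 0, 0.92]
    - [0, 0, 0.92]
    - [0, 0, 0]
    - [0, 0, 0]
    - [0, 0, 0]
    - [0, 0, 0]
    - [0, 0, 0]
    - [0, 0, 0]
    - [0, 0, 0]
    - [0, 0, 0]
  xyz:
    - [0, 0, -0.5]
    - [0, 0, -0.4]
    - [0, 0, -0.28]
    - [-0.5, 0.37, 0]
    - [-0.6, 0.45, 0]
    - [-0.6, 0.45, 0]
    - [-0.6, 0.45, 0]
    - [-0.6, 0.45, 0]
    - [-0.38, 0.29, 0]
    - [0, 0, 0]
    - [0, 0, 0]
  claw: [85, 85, 85, 85, 85, 85, 85, 85, 85, 85, 85]

```text
time_s: 14.9
position: [0.4448, 0.1919, 0.2188]
tool_rot: [[0.944, -0.331, 0.001], [-0.331, -0.944, 0.0], [0.001, -0.001, -1.0]]
ft_force: [0.8, 1.3, 0.6]
grip_width: 0.0851
gripper_force: 0.0
```

Run:
```python
from h import *
p,d,c,X,R=look(.444,.192,.042,.06,"pics/w5.png")
go(R[0]+.002,R[1],.012,R[2])
for n,x,y,z0,z1 in (("red",.628,.131,.045,.062),("yellow",.64,.2547,.024,.04)):
    m=((d>0)&(X[...,2]>z0)&(X[...,2]<z1)&(abs(X[...,0]-x)<.09)&(abs(X[...,1]-y)<.06)); q=X[m]; print(n,rect(q[:,:2]),np.median(q[:,2]))
```

```text
found (0.4414, 0.191, -19.1, 0.1189, 0.0621) z 0.0495 npx 5593
t 14.9 pos [0.4452 0.192  0.2186] yaw -19.31 tilt [0.0011 0.0002] shift units now [-0.032  0.034  4.131]
turn z units -0.042 shift units after turn [-0.028  0.031  4.131]
red (0.5883, 0.1356, 84.2, 0.0614, 0.0412) 0.05308992873767425
yellow (0.6199, 0.2558, -5.5, 0.0749, 0.0586) 0.02779279389678118
```

View pics/w5.png

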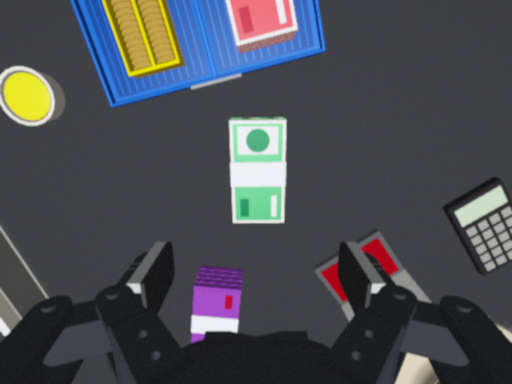

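Green is straight below the fingers at (258,170). The yellow case and the red block lie square in the blue tray.

Call:
arm_command:
  turn:
    - [0, 0, 0]
    - [0, 0, 0]
    - [0, 0, 0]
    - [0, 0, 0]
    - [0, 0, 0]
    - [0, 0, 0]
    - [0, 0, 0]
    - [0, 0, 0]
    - [0, 0, 0]
    - [0, 0, 0]
    - [0, 0, 0]
    - [0, 0, 0]
  xyz:
    - [-0.02, 0.02, 0.7]
    - [0, 0, 0.9]
    - [0, 0, 0.9]
    - [0, 0, 0.8]
    - [0, 0, 0.5]
    - [0, 0, 0.25]
    - [0, 0, 0.08]
    - [0, 0, 0]
    - [0, 0, 0]
    - [0, 0, 0]
    - [0, 0, 0]
    - [0, 0, 0]
  claw: [85, 85, 85, 85, 85, 85, 85, 85, 50, 50, 50, 50]

```text
time_s: 16.15
position: [0.4438, 0.1914, 0.0128]
tool_rot: [[0.944, -0.33, 0.002], [-0.33, -0.944, 0.0], [0.002, -0.001, -1.0]]
ft_force: [0.4, -0.7, 6.6]
grip_width: 0.0612
gripper_force: 66.1
```

Call:
arm_command:
  turn:
    - [0, 0, 0]
    - [0, 0, 0]
    - [0, 0, 0]
    - [0, 0, 0]
  xyz:
    - [0, 0, 0]
    - [0, 0, 0]
    - [0, 0, 0]
    - [0, 0, 0]
  claw: [50, 50, 50, 50]

```text
time_s: 16.55
position: [0.4438, 0.1914, 0.0128]
tool_rot: [[0.944, -0.33, 0.002], [-0.33, -0.944, 0.0], [0.002, -0.001, -1.0]]
ft_force: [-0.5, -0.1, 7.5]
grip_width: 0.0613
gripper_force: 66.1
```

Call:
arm_command:
  turn:
    - [0, 0, 0]
    - [0, 0, -0.97]
    - [0, 0, -0.97]
    - [0, 0, -0.97]
    - [0, 0, -0.97]
    - [0, 0, -0.98]
  xyz:
    - [0, 0, -0.3]
    - [0, 0, -0.7]
    - [0, 0, -0.9]
    - [0, 0, -0.8]
    - [0, 0, -0.7]
    - [0, 0, -0.4]
  claw: [50, 50, 50, 50, 50, 50]

```text
time_s: 17.15
position: [0.4434, 0.1914, 0.2048]
tool_rot: [[0.996, 0.091, 0.004], [0.091, -0.996, 0.001], [0.004, -0.0, -1.0]]
ft_force: [0.1, -0.3, -2.6]
grip_width: 0.0613
gripper_force: 66.5
```

Call:
arm_command:
  turn:
    - [0, 0, 0]
    - [0, 0, 0]
    - [0, 0, 0]
    - [0, 0, 0]
    - [0, 0, 0]
    - [0, 0, 0]
    - [0, 0, 0]
    - [0, 0, 0]
    - [0, 0, 0]
    - [0, 0, 0]
    - [0, 0, 0]
    - [0, 0, 0]
  xyz:
    - [0.1, 0.5, 0]
    - [0.16, 0.8, 0]
    - [0.16, 0.85, 0]
    - [0.16, 0.85, 0]
    - [0.16, 0.85, 0]
    - [0.16, 0.85, 0]
    - [0.16, 0.85, 0]
    - [0.16, 0.85, 0]
    - [0.16, 0.85, 0]
    - [0.13, 0.7, 0]
    - [0.09, 0.45, 0]
    - [0, 0, 0]
  claw: [50, 50, 50, 50, 50, 50, 50, 50, 50, 50, 50, 50]

```text
time_s: 18.35
position: [0.5594, -0.2229, 0.201]
tool_rot: [[0.996, 0.084, -0.001], [0.084, -0.996, -0.0], [-0.001, 0.0, -1.0]]
ft_force: [0.0, -0.0, -3.4]
grip_width: 0.0609
gripper_force: 66.5
```

Run:
```python
from h import *
imaging.get_image("wrist"); p,d=imaging.get_image("wrist"); c=cam("wrist"); cv2.imwrite("pics/w6.png",p)
go(.645,-.249,.2,5)
```

```text
t 18.4 pos [ 0.559  -0.2199  0.2014] yaw 4.97 tilt [-0.0009  0.001 ] shift units now [1.663 0.728 0.026]
turn z units -0.007 shift units after turn [1.662 0.729 0.028]
```

View pics/w6.png

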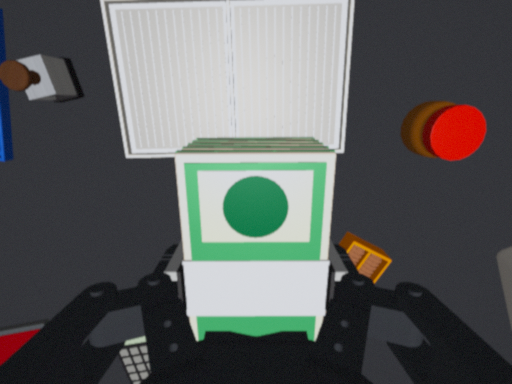

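The white tray's outer rim has its front-left corner at (126,157), front-right near (343,152), left edge from (103,5) and right edge from (352,2). The green block is held square, with its far top edge at row 150 and its band across rows 261–313.

Run:
```python
from h import *
c=cam("wrist"); p=cv2.imread("pics/w6.png"); g=p.min(2)
# edges: first bright px from outside
def first(seq): 
    i=np.nonzero(seq>110)[0]; return i[0]
left=np.array([(85+first(g[y,85:160]),y) for y in range(15,145,3)])
right=np.array([(365-first(g[y,365:300:-1])+1,y) for y in range(15,130,3)])
front=np.array([(x,172-first(g[172:130:-1,x])+1) for x in range(130,172,2)])
F={}
for n,e in (("left",left),("right",right),("front",front)):
    w=ray(c,e,.014)[:,:2].astype(np.float32); vx,vy,x,y=cv2.fitLine(w,cv2.DIST_HUBER,0,.01,.01).ravel(); F[n]=(np.array([x,y]),np.array([vx,vy]))
    print(n,e[0],e[-1],(x.round(4),y.round(4)),"ang %.2f"%(np.degrees(np.arctan2(vy,vx))%180))
def X(a,b):
    s=np.linalg.solve(np.c_[a[1],-b[1]],b[0]-a[0]); return a[0]+s[0]*a[1]
A,B=X(F["front"],F["left"]),X(F["front"],F["right"]); yaw=np.degrees(np.arctan2(*(A-B)[::-1]))-90
print(A,B,np.linalg.norm(A-B),"yaw",yaw)
for a in (yaw,5.0):
    r=np.radians(a); ct=(A+B)/2+.082*np.array([np.cos(r),np.sin(r)]); l=np.array([-np.sin(r),np.cos(r)])
    print("centre",ct.round(4),"right",(ct-.062*l).round(4),"left",(ct+.062*l).round(4))
# back edge if visible
bk=ray(c,[(115,3),(345,1)],.014); print(bk.round(4))
s=env.observe(); w=ray(c,[(178,152),(335,152),(256,261),(256,314)],s["position"][2]-.0128+.05); print(((w-s["position"])@np.array(s["tool_rot"])).round(4))
```

```text
left [102  15] [123 144] (np.float32(0.6493), np.float32(-0.0562)) ang 6.17
right [354  15] [346 129] (np.float32(0.671), np.float32(-0.3116)) ang 6.40
front [130 159] [170 158] (np.float32(0.5591), np.float32(-0.0946)) ang 96.91
[ 0.555643   -0.06629764] [ 0.58650327 -0.32110095] 0.25666532 yaw 6.905678
centre [ 0.6525 -0.1838] right [ 0.6599 -0.2454] left [ 0.645  -0.1223]
centre [ 0.6528 -0.1866] right [ 0.6582 -0.2483] left [ 0.6474 -0.1248]
[[ 0.7154 -0.0642  0.014 ]
 [ 0.7368 -0.2941  0.014 ]]
[[ 0.058  -0.0288 -0.0372]
 [ 0.058   0.0293 -0.0373]
 [ 0.0121  0.     -0.0372]
 [-0.015   0.     -0.0372]]
```

Run:
```python
from h import *
go(.6618,-.2464,.0168,6.3)
```

```text
t 18.4 pos [ 0.559  -0.2199  0.2014] yaw 4.97 tilt [-0.0009  0.001 ] shift units now [2.005 0.709 3.69 ]
turn z units -0.267 shift units after turn [1.985 0.752 3.692]
```

Call:
arm_command:
  turn:
    - [0, 0, -0.26]
    - [0, 0, 0]
    - [0, 0, 0]
    - [0, 0, 0]
    - [0, 0, 0]
    - [0, 0, 0]
    - [0, 0, 0]
    - [0, 0, 0]
    - [0, 0, 0]
    - [0, 0, 0]
    - [0, 0, 0]
    - [0, 0, 0]
  xyz:
    - [0, 0, 0]
    - [0.6, 0.23, 0]
    - [0.8, 0.3, 0]
    - [0.58, 0.22, 0]
    - [0, 0, 0.4]
    - [0, 0, 0.7]
    - [0, 0, 0.8]
    - [0, 0, 0.7]
    - [0, 0, 0.5]
    - [0, 0, 0.25]
    - [0, 0, 0.1]
    - [0, 0, 0]
  claw: [50, 50, 50, 50, 50, 50, 50, 50, 50, 50, 50, 50]

```text
time_s: 19.65
position: [0.6622, -0.2463, 0.03]
tool_rot: [[0.994, 0.111, 0.001], [0.111, -0.994, -0.0], [0.001, 0.0, -1.0]]
ft_force: [-1.0, -0.6, -3.2]
grip_width: 0.0615
gripper_force: 66.5
```

Run:
```python
from h import *
go(.6618,-.2464,.0175,6.3); print(env.observe()["ft_force"])
```

```text
t 19.6 pos [ 0.6622 -0.2463  0.03  ] yaw 6.35 tilt [ 0.0007 -0.0004] shift units now [-0.009  0.001  0.25 ]
turn z units 0.009 shift units after turn [-0.009  0.001  0.25 ]
[-0.97897026 -0.56456427 -3.17394197]
```

Call:
arm_command:
  turn:
    - [0, 0, 0]
    - [0, 0, 0]
    - [0, 0, 0]
    - [0, 0, 0]
    - [0, 0, 0]
    - [0, 0, 0]
    - [0, 0, 0]
    - [0, 0, 0]
    - [0, 0, 0]
    - [0, 0, 0]
    - [0, 0, 0]
    - [0, 0, 0]
  xyz:
    - [0, 0, 0.14]
    - [0, 0, 0.07]
    - [0, 0, 0.03]
    - [0, 0, 0]
    - [0, 0, 0]
    - [0, 0, 0]
    - [0, 0, 0]
    - [0, 0, 0]
    - [0, 0, -0.4]
    - [0, 0, -0.8]
    - [0, 0, -0.9]
    - [0, 0, -0.9]
  claw: [50, 50, 50, 50, 74, 74, 74, 74, 74, 74, 74, 74]

```text
time_s: 20.85
position: [0.6617, -0.2465, 0.1691]
tool_rot: [[0.994, 0.11, -0.0], [0.11, -0.994, 0.0], [-0.0, -0.0, -1.0]]
ft_force: [0.5, -0.6, 0.3]
grip_width: 0.074
gripper_force: 0.0
```

Run:
```python
from h import *
go(.448,-.170,.2,3)
```

```text
t 20.9 pos [ 0.6617 -0.2465  0.1691] yaw 6.29 tilt [-0.0002  0.0001] shift units now [-4.08  -1.989 -0.618]
turn z units 0.659 shift units after turn [-4.188 -1.751 -0.619]
```

Call:
arm_command:
  turn:
    - [0, 0, 0.3]
    - [0, 0, 0.36]
    - [0, 0, 0]
    - [0, 0, 0]
    - [0, 0, 0]
    - [0, 0, 0]
    - [0, 0, 0]
    - [0, 0, 0]
    - [0, 0, 0]
    - [0, 0, 0]
    - [0, 0, 0]
  xyz:
    - [0, 0, -0.4]
    - [0, 0, -0.22]
    - [-0.45, -0.19, 0]
    - [-0.7, -0.29, 0]
    - [-0.75, -0.31, 0]
    - [-0.75, -0.31, 0]
    - [-0.75, -0.31, 0]
    - [-0.5, -0.21, 0]
    - [-0.29, -0.13, 0]
    - [0, 0, 0]
    - [0, 0, 0]
  claw: [85, 85, 85, 85, 85, 85, 85, 85, 85, 85, 85]

```text
time_s: 21.95
position: [0.4486, -0.1705, 0.1987]
tool_rot: [[0.999, 0.052, 0.001], [0.052, -0.999, -0.001], [0.001, 0.001, -1.0]]
ft_force: [-0.0, 0.2, -0.6]
grip_width: 0.0851
gripper_force: 0.0
```

Run:
```python
from h import *
R=look(.447,-.17,.02,.034,"pics/w7.png")[-1]
go(R[0]+.002,R[1],.004,R[2])
```

```text
found (0.4441, -0.1714, 3.0, 0.1092, 0.0581) z 0.0240 npx 3825
t 22.0 pos [ 0.4489 -0.1706  0.1985] yaw 2.99 tilt [ 0.0009 -0.0005] shift units now [-0.059  0.012  3.891]
turn z units -0.001 shift units after turn [-0.056  0.014  3.891]
```

View pics/w7.png

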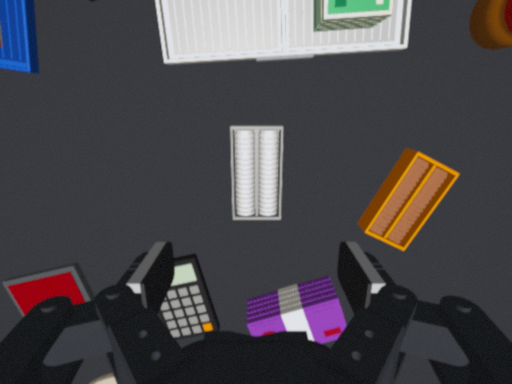

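The grey case is centred at (257,172) and the green notes lie in the white tray's right half. Grasping grey.

Call:
arm_command:
  turn:
    - [0, 0, 0]
    - [0, 0, 0]
    - [0, 0, 0]
    - [0, 0, 0]
    - [0, 0, 0]
    - [0, 0, 0]
    - [0, 0, 0]
    - [0, 0, 0]
    - [0, 0, 0]
    - [0, 0, 0]
    - [0, 0, 0]
    - [0, 0, 0]
  xyz:
    - [-0.05, 0.01, 0.6]
    - [0, 0, 0.7]
    - [0, 0, 0.8]
    - [0, 0, 0.8]
    - [0, 0, 0.5]
    - [0, 0, 0.3]
    - [0, 0, 0.15]
    - [0, 0, 0.02]
    - [0, 0, 0]
    - [0, 0, 0]
    - [0, 0, 0]
    - [0, 0, 0]
  claw: [85, 85, 85, 85, 85, 85, 85, 85, 85, 46, 46, 46]

```text
time_s: 23.2
position: [0.4461, -0.171, 0.0059]
tool_rot: [[0.999, 0.052, 0.002], [0.052, -0.999, -0.001], [0.002, 0.001, -1.0]]
ft_force: [-1.5, 0.5, 6.3]
grip_width: 0.0567
gripper_force: 64.8
```

Call:
arm_command:
  turn:
    - [0, 0, 0]
    - [0, 0, 0]
    - [0, 0, 0]
    - [0, 0, 0]
  xyz:
    - [0, 0, 0]
    - [0, 0, 0]
    - [0, 0, 0]
    - [0, 0, 0]
  claw: [46, 46, 46, 46]

```text
time_s: 23.6
position: [0.4461, -0.171, 0.0059]
tool_rot: [[0.999, 0.052, 0.002], [0.052, -0.999, -0.001], [0.002, 0.001, -1.0]]
ft_force: [-0.4, 0.8, 6.9]
grip_width: 0.0566
gripper_force: 64.8
```

Call:
arm_command:
  turn:
    - [0, 0, 0]
    - [0, 0, -0.2]
    - [0, 0, -0.26]
    - [0, 0, -0.2]
    - [0, 0, 0]
    - [0, 0, 0]
    - [0, 0, 0]
    - [0, 0, 0]
    - [0, 0, 0]
    - [0, 0, 0]
    - [0, 0, 0]
    - [0, 0, 0]
  xyz:
    - [0, 0, -0.3]
    - [0, 0, -0.7]
    - [0, 0, -0.9]
    - [0, 0, -0.9]
    - [0, 0, -0.9]
    - [0.35, -0.09, 0]
    - [0.6, -0.15, 0]
    - [0.7, -0.17, 0]
    - [0.6, -0.15, 0]
    - [0.42, -0.1, 0]
    - [0, 0, 0]
    - [0, 0, 0]
  claw: [46, 46, 46, 46, 46, 46, 46, 46, 46, 46, 46, 46]

```text
time_s: 24.8
position: [0.5742, -0.1231, 0.1894]
tool_rot: [[0.994, 0.11, -0.001], [0.11, -0.994, 0.0], [-0.001, -0.0, -1.0]]
ft_force: [-0.7, -0.6, -3.5]
grip_width: 0.057
gripper_force: 65.8
```

Run:
```python
from h import *
p,d,c,X,R=look(.66,-.2466,.045,.062,"pics/w8.png",.09)
s=env.observe(); q=(X-s["position"])@np.array(s["tool_rot"])
m=(d>0)&(q[...,2]<-.008)&(q[...,2]>-.03)&(abs(q[...,1])<.04)&(q[...,0]>-.06)&(q[...,0]<.09); w=q[m]; print("in hand",rect(w[:,:2]),np.percentile(w[:,0],[1,99]))
go(.6467,-.1234,.0105,6.3)
```

```text
found (0.6593, -0.2469, 6.8, 0.1197, 0.0632) z 0.0538 npx 9100
in hand (-0.0004, -0.0, -0.2, 0.1072, 0.0799) [-0.04431285  0.0529201 ]
t 24.9 pos [ 0.5739 -0.1233  0.1896] yaw 6.30 tilt [-0.0012  0.0003] shift units now [1.451 0.163 3.58 ]
turn z units -0.001 shift units after turn [1.447 0.161 3.582]
```

View pics/w8.png

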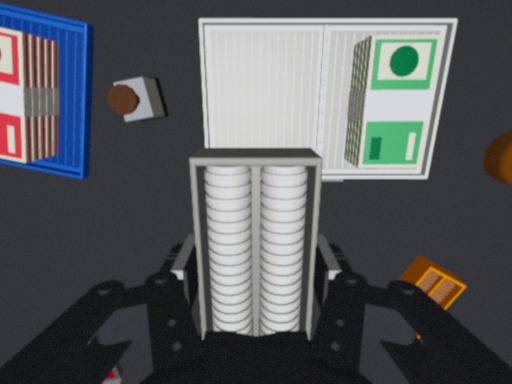

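The white tray is fully in view: TL(199,18), TR(457,19), BR(429,180). The green notes lie straight in its right half, and grey is centred in the hand. I check the tray centre from these corners.

Run:
```python
from h import *
c=cam("wrist"); w=ray(c,[(199,18),(457,19),(429.5,180)],.014)[:,:2]; print(w.round(4),"centre",((w[0]+w[2])/2).round(4),"angs",np.degrees(np.arctan2(*(w[0]-w[1])[::-1]))-90,np.linalg.norm(w[0]-w[1]),np.linalg.norm(w[2]-w[1]))
```

```text
[[ 0.7199 -0.0511]
 [ 0.7464 -0.303 ]
 [ 0.5837 -0.3242]] centre [ 0.6518 -0.1877] angs 6.01681203393953 0.25334166212336157 0.16406868883497963
```

Call:
arm_command:
  turn:
    - [0, 0, 0]
    - [0, 0, 0]
    - [0, 0, 0]
    - [0, 0, 0]
    - [0, 0, 0]
    - [0, 0, 0]
    - [0, 0, 0]
    - [0, 0, 0]
    - [0, 0, 0]
    - [0, 0, 0]
    - [0, 0, 0]
  xyz:
    - [0.4, 0.05, 0]
    - [0.6, 0.07, 0]
    - [0.43, 0.05, 0]
    - [0, 0, 0.4]
    - [0, 0, 0.7]
    - [0, 0, 0.8]
    - [0, 0, 0.7]
    - [0, 0, 0.4]
    - [0, 0, 0.3]
    - [0, 0, 0]
    - [0, 0, 0]
  claw: [46, 46, 46, 46, 46, 46, 46, 46, 46, 46, 46]

```text
time_s: 25.95
position: [0.6465, -0.1245, 0.0256]
tool_rot: [[0.994, 0.109, 0.0], [0.109, -0.994, -0.0], [0.0, 0.0, -1.0]]
ft_force: [-0.2, 0.0, -4.3]
grip_width: 0.0563
gripper_force: 65.7
```

Run:
```python
from h import *
go(.646,-.124,.0105,6.2)
```

```text
t 25.9 pos [ 0.6465 -0.1245  0.0256] yaw 6.26 tilt [ 0.0004 -0.0002] shift units now [-0.01  -0.011  0.303]
turn z units 0.011 shift units after turn [-0.009 -0.011  0.303]
```

Call:
arm_command:
  turn:
    - [0, 0, 0]
    - [0, 0, 0]
    - [0, 0, 0]
    - [0, 0, 0]
    - [0, 0, 0]
    - [0, 0, 0]
    - [0, 0, 0]
    - [0, 0, 0]
    - [0, 0, 0]
    - [0, 0, 0]
    - [0, 0, 0]
    - [0, 0, 0]
  xyz:
    - [0, 0, 0.18]
    - [0, 0, 0.09]
    - [0, 0, 0.03]
    - [0, 0, 0]
    - [0, 0, 0]
    - [0, 0, 0]
    - [0, 0, 0]
    - [0, 0, 0]
    - [0, 0, -0.4]
    - [0, 0, -0.8]
    - [0, 0, -0.9]
    - [0, 0, -0.9]
  claw: [46, 46, 46, 46, 70, 70, 70, 70, 70, 70, 70, 70]

```text
time_s: 27.15
position: [0.6465, -0.1238, 0.1615]
tool_rot: [[0.994, 0.11, -0.0], [0.11, -0.994, 0.0], [-0.0, -0.0, -1.0]]
ft_force: [0.3, 0.0, 0.4]
grip_width: 0.0698
gripper_force: 0.0
```

Run:
```python
from h import *
look(.646,-.124,.022,.042,None,.07)
go(.4218,-.352,.2,-22.5)
```

```text
found (0.6489, -0.1253, 6.3, 0.11, 0.0581) z 0.0365 npx 5980
t 27.2 pos [ 0.6491 -0.1247  0.1703] yaw 6.31 tilt [ 0.0124 -0.0048] shift units now [-5.011  4.022 -0.628]
turn z units 5.763 shift units after turn [-2.461  5.94  -0.593]
```

Call:
arm_command:
  turn:
    - [0, 0, 0.96]
    - [0, 0, 0.96]
    - [0, 0, 0.96]
    - [0, 0, 0.96]
    - [0, 0, 0.96]
    - [0, 0, 0.96]
  xyz:
    - [0, 0, -0.3]
    - [0, 0, -0.3]
    - [0, 0, -0.1]
    - [0, 0, 0]
    - [0, 0, 0]
    - [0, 0, 0]
  claw: [85, 85, 85, 85, 85, 85]

```text
time_s: 27.8
position: [0.6467, -0.1239, 0.1947]
tool_rot: [[0.923, -0.386, 0.0], [-0.386, -0.923, -0.0], [0.0, -0.0, -1.0]]
ft_force: [-1.0, 0.5, -0.5]
grip_width: 0.0848
gripper_force: 0.0
```

Call:
arm_command:
  turn:
    - [0, 0, 0]
    - [0, 0, 0]
    - [0, 0, 0]
    - [0, 0, 0]
    - [0, 0, 0]
    - [0, 0, 0]
    - [0, 0, 0]
    - [0, 0, 0]
    - [0, 0, 0]
    - [0, 0, 0]
    - [0, 0, 0]
  xyz:
    - [-0.2, 0.45, 0]
    - [-0.3, 0.75, 0]
    - [-0.33, 0.8, 0]
    - [-0.33, 0.8, 0]
    - [-0.33, 0.8, 0]
    - [-0.33, 0.8, 0]
    - [-0.3, 0.75, 0]
    - [-0.2, 0.5, 0]
    - [-0.11, 0.29, 0]
    - [0, 0, 0]
    - [0, 0, 0]
  claw: [85, 85, 85, 85, 85, 85, 85, 85, 85, 85, 85]

```text
time_s: 28.9
position: [0.4213, -0.3513, 0.1948]
tool_rot: [[0.924, -0.383, 0.0], [-0.383, -0.924, 0.0], [0.0, -0.0, -1.0]]
ft_force: [0.8, 1.0, -0.5]
grip_width: 0.085
gripper_force: 0.0
```

Run:
```python
from h import *
R=look(.4218,-.352,.02,.034,"pics/w9.png")[-1]
go(R[0]+.002,R[1],.004,R[2])
```

```text
found (0.4186, -0.3533, -23.2, 0.1102, 0.0581) z 0.0242 npx 3987
t 28.9 pos [ 0.4216 -0.351   0.1948] yaw -22.44 tilt [0.0002 0.0003] shift units now [-1.000e-03  5.100e-02  3.816e+00]
turn z units 0.152 shift units after turn [1.000e-03 5.000e-02 3.816e+00]
```

Call:
arm_command:
  turn:
    - [0, 0, 0.15]
    - [0, 0, 0]
    - [0, 0, 0]
    - [0, 0, 0]
    - [0, 0, 0]
    - [0, 0, 0]
    - [0, 0, 0]
    - [0, 0, 0]
    - [0, 0, 0]
    - [0, 0, 0]
    - [0, 0, 0]
    - [0, 0, 0]
  xyz:
    - [0, 0.04, 0.6]
    - [0, 0, 0.7]
    - [0, 0, 0.8]
    - [0, 0, 0.75]
    - [0, 0, 0.5]
    - [0, 0, 0.3]
    - [0, 0, 0.1]
    - [0, 0, 0.02]
    - [0, 0, 0]
    - [0, 0, 0]
    - [0, 0, 0]
    - [0, 0, 0]
  claw: [85, 85, 85, 85, 85, 85, 85, 85, 85, 46, 46, 46]

```text
time_s: 30.15
position: [0.4203, -0.3539, 0.0074]
tool_rot: [[0.919, -0.395, 0.001], [-0.395, -0.919, -0.001], [0.001, 0.001, -1.0]]
ft_force: [-0.6, 2.3, 5.7]
grip_width: 0.0569
gripper_force: 65.1
```

Call:
arm_command:
  turn:
    - [0, 0, 0]
    - [0, 0, 0]
    - [0, 0, 0]
    - [0, 0, 0]
  xyz:
    - [0, 0, 0]
    - [0, 0, 0]
    - [0, 0, 0]
    - [0, 0, 0]
  claw: [46, 46, 46, 46]

```text
time_s: 30.55
position: [0.4203, -0.354, 0.0074]
tool_rot: [[0.919, -0.395, 0.001], [-0.395, -0.919, -0.001], [0.002, 0.001, -1.0]]
ft_force: [-0.9, 1.9, 5.6]
grip_width: 0.0565
gripper_force: 65.0
```

Call:
arm_command:
  turn:
    - [0, 0, 0]
    - [0, 0, -0.99]
    - [0, 0, -0.99]
    - [0, 0, -0.99]
    - [0, 0, -0.99]
    - [0, 0, -0.99]
    - [0, 0, -0.97]
  xyz:
    - [0, 0, -0.3]
    - [0, 0, -0.7]
    - [0, 0, -0.9]
    - [0, 0, -0.8]
    - [0, 0, -0.7]
    - [0, 0, -0.4]
    - [0, 0, -0.1]
  claw: [46, 46, 46, 46, 46, 46, 46]

```text
time_s: 31.25
position: [0.4204, -0.3541, 0.2042]
tool_rot: [[0.993, 0.114, 0.003], [0.114, -0.993, -0.004], [0.002, 0.004, -1.0]]
ft_force: [0.1, 0.3, -3.0]
grip_width: 0.0566
gripper_force: 65.1
```

Call:
arm_command:
  turn:
    - [0, 0, 0]
    - [0, 0, 0]
    - [0, 0, 0]
    - [0, 0, 0]
    - [0, 0, 0]
    - [0, 0, 0]
    - [0, 0, 0]
    - [0, 0, 0]
    - [0, 0, 0]
    - [0, 0, 0]
    - [0, 0, 0]
  xyz:
    - [0.3, -0.36, 0]
    - [0.45, -0.55, 0]
    - [0.5, -0.62, 0]
    - [0.5, -0.62, 0]
    - [0.5, -0.62, 0]
    - [0.5, -0.62, 0]
    - [0.4, -0.5, 0]
    - [0.22, -0.25, 0]
    - [0, 0, 0]
    - [0, 0, 0]
    - [0, 0, 0]
  claw: [46, 46, 46, 46, 46, 46, 46, 46, 46, 46, 46]

```text
time_s: 32.35
position: [0.564, -0.1305, 0.2013]
tool_rot: [[0.994, 0.109, -0.0], [0.109, -0.994, -0.0], [-0.0, 0.0, -1.0]]
ft_force: [0.0, -0.4, -2.6]
grip_width: 0.0564
gripper_force: 65.0
```

Run:
```python
from h import *
p,d,c,X,R=look(.646,-.124,.024,.042,"pics/w10.png",.07)
s=env.observe(); q=(X-s["position"])@np.array(s["tool_rot"])
m=(d>0)&(q[...,2]<-.008)&(q[...,2]>-.03)&(abs(q[...,1])<.031)&(q[...,0]>-.07)&(q[...,0]<.09); w=q[m]; print("in hand",rect(w[:,:2]),np.percentile(w[:,0],[.5,99.5]))
go(.6455,-.124,.04,6.3)
```

```text
found (0.6458, -0.1237, 6.3, 0.1079, 0.0582) z 0.0281 npx 4903
in hand (0.0002, -0.0, -0.1, 0.1069, 0.0619) [-0.04783961  0.05348898]
t 32.4 pos [ 0.5641 -0.1305  0.2013] yaw 6.25 tilt [-0.0003 -0.0001] shift units now [1.634 0.048 3.226]
turn z units -0.01 shift units after turn [1.633 0.05  3.227]
```

View pics/w10.png

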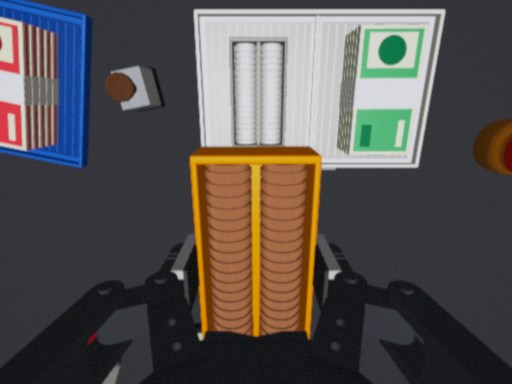

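Grey lies straight in the middle of the left half (258,92). Orange is centred in the hand. Now placing orange over the pose at which grey was released, (0.6465, -0.1238).

Call:
arm_command:
  turn:
    - [0, 0, 0]
    - [0, 0, 0]
    - [0, 0, 0]
    - [0, 0, 0]
    - [0, 0, 0]
    - [0, 0, 0]
    - [0, 0, 0]
    - [0, 0, 0]
    - [0, 0, 0]
    - [0, 0, 0]
    - [0, 0, 0]
    - [0, 0, 0]
  xyz:
    - [0.4, 0.01, 0]
    - [0.7, 0.02, 0]
    - [0.54, 0.02, 0]
    - [0, 0, 0.4]
    - [0, 0, 0.6]
    - [0, 0, 0.7]
    - [0, 0, 0.6]
    - [0, 0, 0.4]
    - [0, 0, 0.2]
    - [0, 0, 0.1]
    - [0, 0, 0]
    - [0, 0, 0]
  claw: [46, 46, 46, 46, 46, 46, 46, 46, 46, 46, 46, 46]

```text
time_s: 33.6
position: [0.6469, -0.1231, 0.0526]
tool_rot: [[0.994, 0.11, 0.002], [0.11, -0.994, -0.001], [0.002, 0.001, -1.0]]
ft_force: [-0.6, -0.0, -1.6]
grip_width: 0.0566
gripper_force: 65.0
```

Run:
```python
from h import *
go(.646,-.1239,.0398,6.3)
```

```text
t 33.6 pos [ 0.6469 -0.1231  0.0526] yaw 6.34 tilt [ 0.0019 -0.0008] shift units now [-0.02   0.013  0.255]
turn z units 0.007 shift units after turn [-0.02   0.013  0.255]
```

Call:
arm_command:
  turn:
    - [0, 0, 0]
    - [0, 0, 0]
    - [0, 0, 0]
    - [0, 0, 0]
    - [0, 0, 0]
    - [0, 0, 0]
    - [0, 0, 0]
    - [0, 0, 0]
    - [0, 0, 0]
    - [0, 0, 0]
    - [0, 0, 0]
    - [0, 0, 0]
  xyz:
    - [-0.02, 0.01, 0.12]
    - [0, 0, 0.08]
    - [0, 0, 0.04]
    - [0, 0, 0.01]
    - [0, 0, 0]
    - [0, 0, 0]
    - [0, 0, 0]
    - [0, 0, 0]
    - [0, 0, -0.3]
    - [0, 0, -0.8]
    - [0, 0, -0.9]
    - [0, 0, -0.8]
  claw: [46, 46, 46, 46, 46, 70, 70, 70, 70, 70, 70, 70]

```text
time_s: 34.8
position: [0.6455, -0.1233, 0.1809]
tool_rot: [[0.994, 0.111, 0.001], [0.111, -0.994, -0.0], [0.001, 0.0, -1.0]]
ft_force: [0.3, -0.8, -0.3]
grip_width: 0.0698
gripper_force: 0.0
```

Call:
arm_command:
  turn:
    - [0, 0, 0]
    - [0, 0, 0]
    - [0, 0, 0]
    - [0, 0, 0]
    - [0, 0, 0]
    - [0, 0, 0]
    - [0, 0, 0]
    - [0, 0, 0]
  xyz:
    - [-0.5, -0.2, -0.2]
    - [-0.7, -0.5, 0]
    - [-0.8, -0.5, 0]
    - [-0.8, -0.5, 0]
    - [-0.7, -0.5, 0]
    - [-0.4, -0.3, 0]
    - [0, 0, 0]
    - [0, 0, 0]
  claw: [70, 70, 70, 70, 70, 70, 70, 70]

```text
time_s: 35.6
position: [0.4383, -0.0208, 0.1893]
tool_rot: [[0.994, 0.111, 0.001], [0.111, -0.994, -0.001], [0.001, 0.001, -1.0]]
ft_force: [0.3, 0.3, 0.3]
grip_width: 0.07
gripper_force: 0.0
```

Run:
```python
from h import *
ims=[]
for n in ("scene","side"):
    p,d=imaging.get_image(n); c=cam(n); X=cloud(d,c)
    for nm,x,y,z0,z1 in (("red",.628,.131,.048,.06),("yellow",.64,.2547,.026,.036),("green",.6592,-.2477,.048,.06),("orange",.6458,-.124,.054,.068),("cup",.608,.409,.018,.04),("jar",.6235,-.415,.052,.07),("stamp",.64,.0025,.068,.085)):
        q=X[(d>0)&(X[...,2]>z0)&(X[...,2]<z1)&(abs(X[...,0]-x)<.075)&(abs(X[...,1]-y)<.055)]; print(n,nm,rect(q[:,:2]) if len(q) else None, np.median(q[:,2]).round(4) if len(q) else "")
    ims.append(p)
cv2.imwrite("pics/end.png",cv2.resize(np.vstack([ims[0][90:330,60:400],ims[1][70:310,60:400]]),None,fx=1.25,fy=1.25)); print(env.observe()["position"],env.observe()["ft_force"])
```

```text
scene red (0.6299, 0.1322, -6.5, 0.1214, 0.0677) 0.0533
scene yellow (0.6405, 0.2536, -4.8, 0.1121, 0.061) 0.0286
scene green (0.6651, -0.2464, 7.9, 0.1216, 0.0684) 0.0537
scene orange (0.6466, -0.1233, 5.8, 0.1144, 0.0651) 0.0572
scene cup (0.6092, 0.4084, -1.9, 0.0631, 0.0626) 0.0232
scene jar (0.6245, -0.4165, 54.7, 0.0559, 0.0543) 0.0573
scene stamp (0.6408, 0.0026, 47.7, 0.0288, 0.0224) 0.074
side red (0.6294, 0.1331, -5.7, 0.12, 0.0665) 0.0541
side yellow (0.6391, 0.2556, -5.1, 0.1116, 0.0609) 0.0291
side green (0.6627, -0.2445, 7.2, 0.1184, 0.0719) 0.0543
side orange (0.646, -0.1218, 6.8, 0.1097, 0.0658) 0.0574
side cup (0.6077, 0.4109, -57.8, 0.0634, 0.0617) 0.0238
side jar (0.623, -0.4141, 89.7, 0.0561, 0.0519) 0.058
side stamp (0.6387, 0.0037, 62.8, 0.0232, 0.0227) 0.0749
[ 0.43877252 -0.02118709  0.18888681] [ 0.44018583  0.22010986 -0.18563615]
```

View pics/end.png

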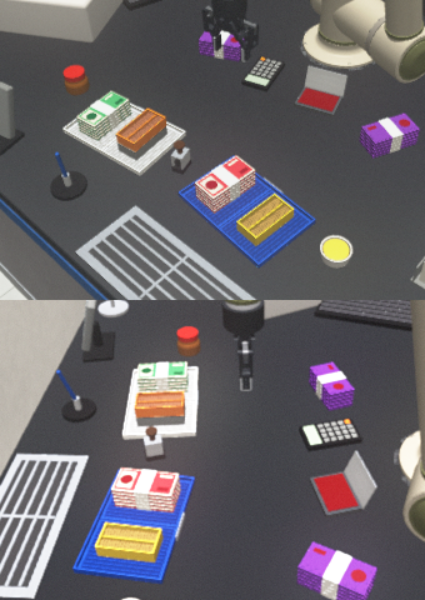

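All five things lie flat and straight in their places, orange sits on grey, the bystanders have not moved and the arm is clear. Handing in.

```bash
python3 -c "
from rig import env
print(env.close_job())"
```

```text
the job is handed in; nothing more can be done
None
```

Both trays are made up as asked and the job is handed in at about 36 s. The last camera check showed every piece straight in its half, orange on grey, and the stamp, cup and jar unmoved.

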